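# Unpack the condiment jars into the chilled rail and slide its covers home

## Task

Fold both long flaps of the carton right back and leave them so, then take out every jar there is and stand it upright in the two wells of the chilled condiment rail, at most two to a well. Then close both wells: slide each cover along the deck, without lifting it off, until it drops into the pocket round its well and lies flush. Keep the jars upright on the way and leave everything else on the table where it is.

Things in the scene. Friction and masses are not known exactly. Their poses are not given: they have to be found in the camera images.
- flap_near (a joint): Near long flap of the carton, on its side towards the robot (-x). rad: 0 = lying shut, 1.57 = upright, 2.4 = its stop, folded back and leaning well outwards. It starts sprung ajar at 0.65 to 0.95 and stays where it is left (light crease friction, about 0.5 N at the edge).
- flap_far (a joint): Far long flap of the carton, on its +x side; same values and behaviour as the near flap, mirrored.
- flap_near_hinge (a point): Middle of the near flap's crease, on top of the near wall, 97 mm above the table. Axes as the carton's: the crease runs along y, x points across to the far wall, z up. The flap is 211 mm along the crease, 74 mm from crease to free edge, 4 mm thick; shut, it reaches +x from the crease.
- flap_far_hinge (a point): Middle of the far flap's crease, on the far wall, 97 mm up; same axes (165 mm along +x from the other crease). Same size of flap; shut, it reaches -x from the crease.
- carton: Open cardboard carton, fixed: 165 (x) by 215 (y) by 97 mm high, walls and bottom 4 mm, origin at the centre of its underside, +x roughly away from the robot. A low cross of card inside, 36 mm high, makes four cells; jars stand in some of them at about x +-29, y +-41 mm. Its short end flaps already hang down outside the +-y walls.
- rail: Steel counter-top chilled condiment rail, fixed; origin under the centre of its deck, 316 (x) by 310 mm (y), 115 mm high; +x roughly away from the robot. Its near half (x -158 to +7 mm) is a flat landing where the covers lie, with 10 mm upstands at the near edge and both sides; the far half has two wells, 24 mm of deck between, 15 behind, 17 outside. Compressor housing on the -y side, 3 mm higher.
- well_left (a point): Centre of the floor of the left (+y) well, in the rail's axes, 17 mm above the table, at x +75, y +75 mm on the rail. The well is 118 mm (x) by 108 mm (y) inside, its floor 98 mm below the deck top: room for two jars, one behind the other in x.
- well_right (a point): The same for the right (-y) well, at x +75, y -75 mm on the rail.
- mouth_left (a point): Centre of the left well's mouth at the level of its ledge, 107 mm above the table, in the rail's axes. Round the mouth runs a shallow pocket 136 (x) by 126 mm (y), 8 mm deep below the deck top, with a 9 mm wide ledge on all four sides; a cover drops into it and lies flush with the deck.
- mouth_right (a point): The same for the right well.
- cover_1_grip (a point): Centre of the handle of a flat steel cover (two alike, either fits either well; both start on the landing; 0.3 kg). Plate 130 (x) by 120 (y) by 8 mm; on its middle a strip handle 10 mm thick (x), 80 long (y), 26 high. The point is half-way up the handle: 136 mm above the table when the plate lies on the deck, 128 mm when down on the ledge. Axes: x across the handle, y along it, z up.
- cover_2_grip (a point): Centre of the handle of a flat steel cover (two alike, either fits either well; both start on the landing; 0.3 kg). Plate 130 (x) by 120 (y) by 8 mm; on its middle a strip handle 10 mm thick (x), 80 long (y), 26 high. The point is half-way up the handle: 136 mm above the table when the plate lies on the deck, 128 mm when down on the ledge. Axes: x across the handle, y along it, z up.
- jar_1_mid (a point): Middle of a closed glass condiment jar with a steel cap, 46 mm across (the cap a little less), 85 mm tall, 0.2 kg, half-way up (42.5 mm above its foot), z up. It stands in the carton on the 4 mm bottom. From two to four of the four jars are there; the others are absent.
- jar_2_mid (a point): Middle of a closed glass condiment jar with a steel cap, 46 mm across (the cap a little less), 85 mm tall, 0.2 kg, half-way up (42.5 mm above its foot), z up. It stands in the carton on the 4 mm bottom. From two to four of the four jars are there; the others are absent.
- jar_3_mid (a point): Middle of a closed glass condiment jar with a steel cap, 46 mm across (the cap a little less), 85 mm tall, 0.2 kg, half-way up (42.5 mm above its foot), z up. It stands in the carton on the 4 mm bottom. From two to four of the four jars are there; the others are absent.
- jar_4_mid (a point): Middle of a closed glass condiment jar with a steel cap, 46 mm across (the cap a little less), 85 mm tall, 0.2 kg, half-way up (42.5 mm above its foot), z up. It stands in the carton on the 4 mm bottom. From two to four of the four jars are there; the others are absent.
- squeeze_1: Not part of the job: white squeeze bottle, 58 mm across and 200 mm tall, beyond the carton and the spoon; leave it be.
- measure: Not part of the job: small steel measuring cup, 72 mm across and 75 mm high, on the table near the robot; leave it be.
- spoon: Not part of the job: steel spoon lying between the carton and the rail; leave it be.
- spatula: Not part of the job: black spatula, 270 mm, lying to the right of the rail; leave it be.

How it is judged:
By the outcome, as a careful person would: the job done as asked, in the order asked, and still so for the second after the job is handed in, with the robot touching nothing.
Of jar_1, jar_2, jar_3, jar_4 only 2 to 4 are there at a start; the rules pass over those that are not, and their reading is None.
At some moment in a run one of cover_1, cover_2 may be knocked a few centimetres aside while the robot is not near it.
It also fails if it takes over 210 s, if anything falls off the work surface, if the arm or the gripper's body presses on something with over 40 N, if the wrist force passes 120 N, or if a joint passes its speed limit or range.

## Robot

A 6-joint arm with a two-finger parallel gripper is mounted at the origin on the work surface. World frame = base frame: x ahead of the robot, y to its left, z up, the work surface at z = 0. Lengths are in m, angles in degrees, forces in N, time in s.
With the tool pointing down it reaches from about 0.375 to 0.9 m from the base axis. Payload 3.1 kg.
Tool frame: the origin (TCP) lies on the centre line of the jaws, within the pads' length; the fingertips stand 25 mm ahead of it and the grasp point (between the pads) lies 6 mm ahead of it; y points along the fingers, x is the direction in which the jaws open and shut, and the axes are right-handed (so a half turn about y gives the same grasp; the last joint's range is limited). The gripper opens to 87 mm and grips with 3 to 60 N. Pads are 19 mm wide; open, the fingers measure 117 mm over their backs; the gripper's body (75 mm by 190 mm) begins 51 mm behind the grasp point.
Start: joints at [-83.967, 30.224, 82.088, -0, 67.689, -10.227], TCP at [0.175, -0.6, 0.248] pointing down, gripper open.
Joint ranges: [-176.69, 176.69], [-43.24, 126.21], [12.49, 139.97], [-82, 262], [0, 151.66], [-163.58, 163.58]. Speed limits (degrees/s): [159.86, 159.86, 180, 180, 180, 180].

## Interface

Orientations are given as a 3x3 rotation matrix whose columns are the frame's x, y, z axes.
In Python, from rig import * gives the robot as it stands.
- The arm moves only by the tool play_rows, never from a script. Its argument "commands" is a list of rows, each a list of 2 entries, a list of its own where there are three numbers: the shift along the world's x, y, z in m, then the turn, a rotation vector about the world's x, y, z in rad. A call has 1 to 10 rows; each row is the pose to reach, as a shift and turn from the pose commanded when the call began; what a row does not reach only later rows make up. A row lasts 1/8 s, in which the tool goes at most 62.5 mm and 10.7 degrees, less where a joint would pass 70% of its speed; a pose out of reach is approached as far as the arm can. A call with a gripper value outside its range is refused whole. "gripper" is the finger opening in m, from 0 to 0.087, set as the call begins (left out, the last holds). The fingers move at their own pace and stop on an object; the grip force is fixed at half the most. Time passes only in rows, so rows that repeat a pose let the fingers close. It gives the time, the measured TCP pose, the force and the opening at its end, in the units of the state.
- read_state(): the state, without advancing time (a new reading comes with each control period).
- capture(name): name is "scene" or "top" or "wrist"; returns a dict with "frame" (420x560x3 uint8, red, green, blue), "depth" (420x560 float32, m along the optical axis (not along the pixel's ray), 0 where there is no reading), "mtx" (3x3 intrinsics, pixels), "dist_coeffs" ([k1, k2, p1, p2, k3] as OpenCV has them; the pictures are not rectified), "cam_to_world" (4x4, takes a point from camera to world coordinates); the wrist camera has in their place "hand_eye" (4x4, takes a point from camera to tool coordinates, whose origin is the TCP and whose axes are the tool frame's). Camera axes: x right, y down, z forward; pixel columns grow to the right and rows downward; lengths in m; the calibration is good to about 2 mm. A picture is of the moment at which its call begins: read the wrist's pose just before it.
- hand_in(): hands the job in, once; it reports no verdict.
The state is a dict: "time_s": time; "joint_positions": joint angles; "qvel": joint speeds; "tau": joint torques, N m; "position": TCP position; "tcp_rot": TCP orientation; "force": force on the tool from outside, world axes, zero at the start; "moment": the same for the moment, N m; "opening": opening from 0.0 (shut) to 1.0 (fully open).
Only numpy, scipy, OpenCV 4.12 (cv2) and the standard library are available. Lean on these libraries where they do the work, as an engineer would, in place of code of your own. Each camera call takes 0.05 s, during which the arm holds its last target. There are 200 camera calls.

## Working session

There is one attempt and no reset: what is moved stays moved. The work goes in short steps, Python scripts to look and compute and a tool call to move; the robot and the scene stay as the last step left them, time stands still between calls to the robot, and variables do not carry over. Pictures are saved under pics/ and viewed, about 12 in all and at most 16, crops included, and the job is handed in when it is done.

Besides the shell and the picture viewer there is one more tool, called after "Call:" by a JSON object that holds its "method" and its "body". play_rows: Moves the arm, as the interface text tells. Its arguments: {"type":"object","properties":{"commands":{"type":"array"},"gripper":{"type":"number"}},"required":["commands"]}

```bash
mkdir -p pics; ls; cat > h.py <<'E'
from rig import *
import numpy as np, cv2
def snap(n,f=None):
    c=capture(n)
    if f: cv2.imwrite('pics/'+f,c['frame'][:,:,::-1])
    return c
def T(c,st=None):
    if 'cam_to_world' in c: return np.array(c['cam_to_world'])
    M=np.eye(4); M[:3,:3]=st['tcp_rot']; M[:3,3]=st['position']
    return M@np.array(c['hand_eye'])
def cloud(c,M):
    h,w=c['depth'].shape
    u,v=np.meshgrid(np.arange(w),np.arange(h))
    p=cv2.undistortPoints(np.stack([u,v],-1).reshape(-1,1,2).astype(np.float64),np.array(c['mtx']),np.array(c['dist_coeffs'])).reshape(h,w,2)
    d=c['depth'].astype(float)
    P=np.stack([p[...,0]*d,p[...,1]*d,d],-1)@M[:3,:3].T+M[:3,3]
    P[d<=0]=np.nan
    return P
E
python3 - <<'E'
from h import *
s=read_state();print({k:np.round(v,3).tolist() for k,v in s.items()})
a=snap('scene','s0.png');b=snap('top','t0.png')
for c in(a,b):print(np.round(T(c),3).tolist(),np.round(c['mtx'],1).tolist())
cv2.imwrite('pics/t0.png',b['frame'][:,:,::-1])
np.savez('top0.npz',P=cloud(b,T(b)),I=b['frame'])
np.savez('sc0.npz',P=cloud(a,T(a)),I=a['frame'])
E
```

```text
pics
{'time_s': 0.0, 'joint_positions': [-83.967, 30.28, 82.156, 0.0, 67.688, -10.223], 'qvel': [0.017, 0.042, -0.026, -0.013, -0.074, -0.043], 'tau': [-0.002, -44.004, -17.659, 0.063, 0.058, -0.0], 'position': [0.175, -0.599, 0.247], 'tcp_rot': [[0.28, -0.0, 0.96], [-0.96, 0.002, 0.28], [-0.002, -1.0, 0.0]], 'force': [-0.95, -0.811, -0.063], 'moment': [0.049, -0.019, -0.004], 'opening': 1.005}
[[0.51, 0.621, -0.595, 1.234], [0.86, -0.379, 0.342, -0.455], [-0.013, -0.686, -0.727, 0.945], [0.0, 0.0, 0.0, 1.0]] [[393.6, 0.0, 275.3], [0.0, 393.6, 204.3], [0.0, 0.0, 1.0]]
[[0.027, -0.994, 0.102, 0.4], [-1.0, -0.028, -0.008, -0.065], [0.011, -0.101, -0.995, 1.401], [0.0, 0.0, 0.0, 1.0]] [[518.0, 0.0, 275.1], [0.0, 518.0, 213.7], [0.0, 0.0, 1.0]]
```

View pics/t0.png

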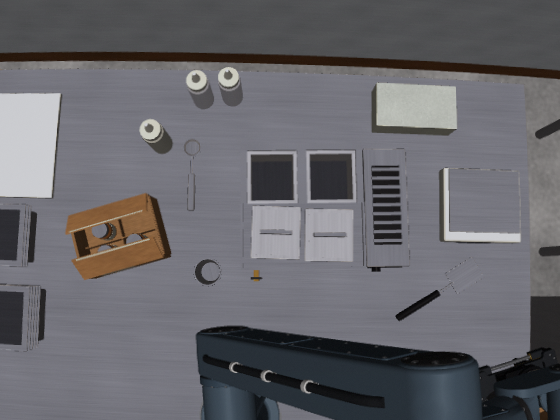

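View pics/s0.png

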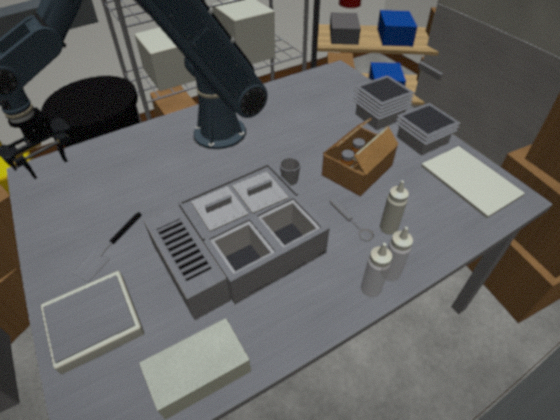

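```bash
python3 - <<'E'
from h import *
D=np.load('top0.npz');P=D['P'];I=D['I'].astype(int)
def rect(m,name):
    q=P[m][:,:2].astype(np.float32)
    r=cv2.minAreaRect(q);print(name,len(q),np.round(r[0],4),np.round(r[1],4),round(r[2],2));print(np.round(cv2.boxPoints(r),4).tolist())
hsv=cv2.cvtColor(D['I'],cv2.COLOR_RGB2HSV)
U,V=np.meshgrid(np.arange(560),np.arange(420))
org=(hsv[...,1]>90)&(hsv[...,0]<20)&(U<180)&(U>60)&(V>190)&(V<285)
z=P[...,2]
print('z hist',np.histogram(z[org],bins=np.arange(0,.2,.01)))
rect(org&(z>.088)&(z<.106),'carton')
rect(org&(z>.05),'carton all')
# jars
inn=(~org)&(U<165)&(U>70)&(V>200)&(V<275)&(z>.06)&(z<.1)
n,l,s,c=cv2.connectedComponentsWithStats(inn.astype(np.uint8))
for i in range(1,n):
    if s[i,4]>20: print('jar?',s[i],c[i],np.nanmean(P[l==i],0).round(4),np.nanmedian(z[l==i]))
R=(U>235)&(U<415)&(V>140)&(V<280)
print(np.histogram(z[R],bins=np.arange(0,.2,.005)))
rect(R&(z>.105)&(z<.145),'rail')
rect(R&(U<361)&(z>.105)&(z<.145),'railnohousing')
for u0,u1 in((250,298),(307,356)):
    m=(U>u0)&(U<u1)&(V>150)&(V<205)&(z<.1)
    rect(m,'well')
for u0,u1 in((246,301),(302,358)):
    m=(U>u0)&(U<u1)&(V>200)&(V<268)
    rect(m&(z>.135)&(z<.155),'handle')
    rect(m&(z>.119)&(z<.132),'plate')
for k in(150,):
  print(np.round(P[200:272:3,275],4).tolist())
E
```

```text
z hist (array([971, 107,  95, 212, 104, 146, 141,  85, 104, 299, 522, 563, 617,
       601, 600, 194,   0,   0,   0]), array([0.  , 0.01, 0.02, 0.03, 0.04, 0.05, 0.06, 0.07, 0.08, 0.09, 0.1 ,
       0.11, 0.12, 0.13, 0.14, 0.15, 0.16, 0.17, 0.18, 0.19]))
carton 621 [0.4648 0.3298] [0.1715 0.2252] 17.27
[[0.34950000047683716, 0.41190001368522644], [0.4163999855518341, 0.19679999351501465], [0.5800999999046326, 0.24770000576972961], [0.5131999850273132, 0.462799996137619]]
carton all 3872 [0.4649 0.3292] [0.1714 0.2265] 17.36
[[0.34929999709129333, 0.4117000102996826], [0.41690000891685486, 0.19550000131130219], [0.5805000066757202, 0.2467000037431717], [0.5128999948501587, 0.462799996137619]]
jar? [ 92 224  17  14 180] [ 99.89444444 230.46666667] [0.4783 0.3728 0.0883] 0.08861363599374195
jar? [126 234  17  10 106] [133.06603774 237.99056604] [0.4617 0.2847 0.089 ] 0.08928338448023565
jar? [ 98 245  14   8  59] [104.08474576 247.81355932] [0.4342 0.3591 0.0889] 0.08935891850170696
(array([1776,  197,  752, 1771,  476,   84,   59,   57,   47,   35,   53,
         48,   44,   60,   49, 
[... 2237 characters left out ...]
00999879837036], [0.5633999705314636, -0.1446000039577484]]
[[0.5671, -0.0747, 0.1074], [0.5587, -0.0749, 0.1145], [0.5504, -0.075, 0.1203], [0.5422, -0.0752, 0.1266], [0.5354, -0.0754, 0.1202], [0.5276, -0.0756, 0.123], [0.5203, -0.0758, 0.1215], [0.5128, -0.076, 0.1226], [0.505, -0.0762, 0.1259], [0.4977, -0.0764, 0.1244], [0.4886, -0.0764, 0.1479], [0.4813, -0.0766, 0.1488], [0.4758, -0.0771, 0.1191], [0.4682, -0.0773, 0.1224], [0.4607, -0.0774, 0.1233], [0.4532, -0.0776, 0.1262], [0.446, -0.0779, 0.122], [0.4386, -0.0781, 0.1208], [0.4311, -0.0782, 0.1246], [0.4238, -0.0785, 0.1226], [0.4165, -0.0787, 0.117], [0.4091, -0.079, 0.1144], [0.4017, -0.0792, 0.1148], [0.3944, -0.0792, 0.1259]]
```

```bash
python3 - <<'E'
import cv2
a=cv2.imread('pics/t0.png');s=cv2.imread('pics/s0.png')
A=cv2.resize(a[185:285,60:180],(480,400),interpolation=3)
import numpy as np
B=cv2.resize(s[110:200,310:410],(444,400),interpolation=3)[:, :320]
cv2.imwrite('pics/c0.png',np.hstack([A,B]))
E
```

```text
(no output)
```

View pics/c0.png

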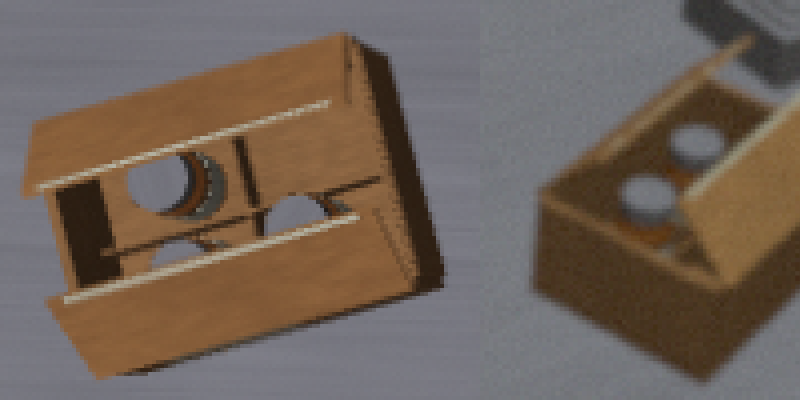

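Call:
{"method": "play_rows", "body": {"commands": [[[0.06, 0.04, 0.01], [0, 0, 0]], [[0.12, 0.08, 0.02], [0, 0, 0]], [[0.18, 0.12, 0.04], [0, 0, 0]], [[0.24, 0.16, 0.06], [0, 0, 0]], [[0.3, 0.2, 0.08], [0, 0, 0]], [[0.33, 0.25, 0.1], [0, 0, 0]], [[0.35, 0.3, 0.1], [0, 0, 0]], [[0.37, 0.36, 0.1], [0, 0, 0]], [[0.39, 0.42, 0.1], [0, 0, 0]], [[0.41, 0.48, 0.1], [0, 0, 0]]], "gripper": 0.0}}

```text
time_s: 1.35
position: [0.5712, -0.1587, 0.3468]
tcp_rot: [[0.28, -0.0, 0.96], [-0.96, 0.0, 0.28], [-0.0, -1.0, -0.0]]
force: [0.1, -1.1, 0.6]
opening: 0.019
```

Call:
{"method": "play_rows", "body": {"commands": [[[0.01, 0.06, 0], [0, 0, 0]], [[0.01, 0.12, 0], [0, 0, 0]], [[0.0, 0.18, 0], [0, 0, 0]], [[-0.02, 0.24, 0], [0, 0, 0]], [[-0.04, 0.3, 0], [0, 0, 0]], [[-0.07, 0.35, 0], [0, 0, 0]], [[-0.1, 0.4, 0], [0, 0, 0]], [[-0.12, 0.45, 0], [0, 0, 0.017]], [[-0.12, 0.45, 0], [0, 0, 0.017]], [[-0.12, 0.45, 0], [0, 0, 0.017]]]}}

```text
time_s: 2.6
position: [0.4506, 0.2891, 0.3468]
tcp_rot: [[0.297, -0.0, 0.955], [-0.955, -0.001, 0.297], [0.001, -1.0, -0.001]]
force: [0.0, -0.4, -0.0]
opening: 0.008
```

```bash
python3 - <<'E'
from h import *
s=read_state();print({k:np.round(v,3).tolist() for k,v in s.items()})
c=snap('wrist','w0.png');M=T(c,s);print(np.round(c['hand_eye'],3).tolist(),np.round(M,3).tolist(),np.round(c['mtx'],0).tolist())
P=cloud(c,M);np.savez('w0.npz',P=P,I=c['frame'])
D=np.load('top0.npz')['P'];print('bottles',[np.round(D[v,u],3).tolist() for u,v in((151,130),(197,77),(229,75),(208,270))])
E
```

```text
{'time_s': 2.6, 'joint_positions': [20.741, 17.161, 87.381, -0.039, 75.501, 93.474], 'qvel': [-1.78, 0.082, -0.167, 0.055, 0.054, 0.055], 'tau': [0.904, -35.167, -19.527, 0.088, -0.061, -0.001], 'position': [0.451, 0.289, 0.347], 'tcp_rot': [[0.297, -0.0, 0.955], [-0.955, -0.001, 0.297], [0.001, -1.0, -0.001]], 'force': [0.033, -0.386, -0.002], 'moment': [0.003, -0.014, 0.032], 'opening': 0.008}
[[1.0, 0.001, -0.001, -0.0], [0.002, -0.281, 0.96, -0.137], [0.001, -0.96, -0.281, 0.078], [0.0, 0.0, 0.0, 1.0]] [[0.298, -0.916, -0.269, 0.525], [-0.955, -0.286, -0.083, 0.313], [-0.001, 0.282, -0.959, 0.484], [0.0, 0.0, 0.0, 1.0]] [[379.0, 0.0, 278.0], [0.0, 379.0, 208.0], [0.0, 0.0, 1.0]]
bottles [[0.724, 0.235, 0.167], [0.855, 0.125, 0.187], [0.862, 0.047, 0.187], [0.386, 0.099, 0.004]]
```

View pics/w0.png

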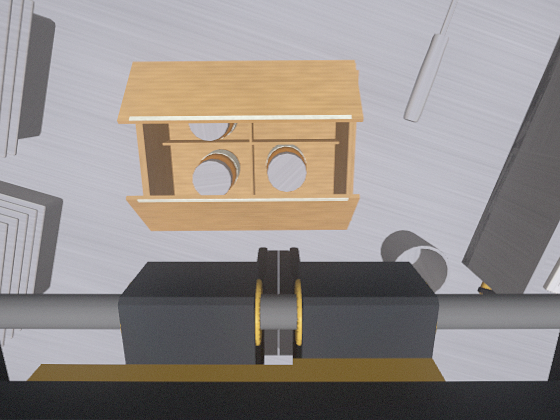

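```bash
python3 - <<'E'
from h import *
D=np.load('w0.npz');P=D['P']
hsv=cv2.cvtColor(D['I'],cv2.COLOR_RGB2HSV)
a=np.radians(17.3);R=np.array([[np.cos(a),np.sin(a)],[-np.sin(a),np.cos(a)]])
C=np.array([.465,.3295]);Q=P.copy();Q[...,:2]=(P[...,:2]-C)@R.T
for u in(200,280):
  print(u,[np.round(Q[v,u],3).tolist() for v in(62,70,110,114,118,125,140,160,195,199,203,210,225)])
for v in (75,100,160,215): print(v,[ (u,np.round(Q[v,u],3).tolist()) for u in (125,130,135,140,145,150,345,350,353,357)])
h,s,vv=cv2.split(hsv)
z=Q[...,2]
m=((s<60)&(z>.08)&(z<.098)&(abs(Q[...,0])<.08)&(abs(Q[...,1])<.105)).astype(np.uint8)
n,l,st,c=cv2.connectedComponentsWithStats(m)
for i in range(1,n):
  if st[i,4]>80:
    ct,_=cv2.findContours((l==i).astype(np.uint8),0,0);(x,y),r=cv2.minEnclosingCircle(Q[l==i][:,:2].astype(np.float32))
    print(st[i],'carton',np.round([x,y,r],4),'world',np.round(C+R.T@np.array([x,y]),4),np.nanmedian(z[l==i]))
o=(s>70)&(h<25)
q=P[o&(z>.03)][:,:2].astype(np.float32);r=cv2.minAreaRect(q[np.abs(q-C).max(1)<.2]);print(r)
E
```

```text
200 [[0.084, 0.04, 0.102], [0.077, 0.04, 0.107], [0.042, 0.034, 0.144], [0.038, 0.034, 0.148], [0.035, 0.033, 0.153], [0.025, 0.046, 0.09], [0.001, 0.063, 0.011], [-0.024, 0.066, 0.004], [-0.032, 0.037, 0.153], [-0.036, 0.037, 0.153], [-0.041, 0.038, 0.148], [-0.051, 0.041, 0.138], [-0.075, 0.047, 0.111]]
280 [[0.084, -0.035, 0.103], [0.077, -0.035, 0.11], [0.042, -0.035, 0.145], [0.038, -0.035, 0.148], [0.035, -0.035, 0.152], [0.019, -0.036, 0.003], [0.002, -0.036, 0.018], [-0.011, -0.036, 0.088], [-0.033, -0.035, 0.152], [-0.036, -0.035, 0.155], [-0.042, -0.035, 0.146], [-0.051, -0.036, 0.136], [-0.076, -0.036, 0.109]]
75 [(125, [0.078, 0.151, 0.001]), (130, [0.072, 0.104, 0.113]), (135, [0.072, 0.099, 0.114]), (140, [0.072, 0.094, 0.114]), (145, [0.072, 0.089, 0.114]), (150, [0.072, 0.085, 0.115]), (345, [0.072, -0.095, 0.114]), (350, [0.072, -0.1, 0.115]), (353, [0.072, -0.103, 0.114]), (357, [0.073, -0.11, 0.097])]
100 [(125, [0.05, 0.102, 0.136]), (130, [0.05, 0.098, 0.135]), (135, [0.05, 0.093, 0.136]), (140, [0.05, 0.089, 0.135]), (145, [0.05, 0.084, 0.136]), (150, [0.05, 0.0
[... 586 characters left out ...]
0.097, 0.128]), (150, [-0.059, 0.092, 0.13]), (345, [-0.059, -0.1, 0.127]), (350, [-0.059, -0.105, 0.127]), (353, [-0.099, -0.134, 0.0]), (357, [-0.099, -0.139, 0.001])]
[189 123  40  18 550] carton [0.0254 0.0377 0.0202] world [0.478 0.373] 0.0890032613816564
[ 267  152   40   40 1194] carton [-0.0242 -0.0425  0.0209] world [0.4545 0.2817] 0.0888802420393422
[ 193  160   39   35 1136] carton [-0.032   0.0373  0.0207] world [0.4234 0.3556] 0.08897219853792884
((0.4658829867839813, 0.32895898818969727), (0.17041461169719696, 0.22140800952911377), 17.770832061767578)[ WARN:0@0.076] global contours_new.cpp:654 findContours Chain code output is an experimental feature and might change in future!
```

Call:
{"method": "play_rows", "body": {"commands": [[[0.0145, 0.0395, -0.04], [0, 0, 0]], [[0.0145, 0.0395, -0.09], [0, 0, 0]], [[0.0145, 0.0395, -0.14], [0, 0, 0]], [[0.0145, 0.0395, -0.187], [0, 0, 0]], [[0.0145, 0.0395, -0.187], [0, 0, 0]], [[0.0, 0.035, -0.187], [0, 0, 0]], [[-0.019, 0.029, -0.187], [0, 0, 0]], [[-0.038, 0.023, -0.187], [0, 0, 0]], [[-0.057, 0.017, -0.187], [0, 0, 0]], [[-0.076, 0.011, -0.187], [0, 0, 0]]]}}

```text
time_s: 3.9
position: [0.3761, 0.3008, 0.1631]
tcp_rot: [[0.296, 0.007, 0.955], [-0.955, 0.003, 0.296], [-0.001, -1.0, 0.008]]
force: [1.6, 0.1, 0.0]
opening: 0.006
```

Call:
{"method": "play_rows", "body": {"commands": [[[-0.01, -0.003, 0], [0, 0, 0]], [[-0.015, -0.0045, 0], [0, 0, 0]], [[-0.02, -0.006, 0], [0, 0, 0]], [[-0.02, -0.006, 0], [0, 0, 0]]]}}

```text
time_s: 4.4
position: [0.3559, 0.2947, 0.1606]
tcp_rot: [[0.296, 0.002, 0.955], [-0.955, 0.001, 0.296], [-0.0, -1.0, 0.003]]
force: [2.3, 0.7, 2.1]
opening: 0.006
```

```bash
cat > flap.py <<'E'
from h import *
import sys
s=read_state();print(s['time_s'],np.round(s['position'],4),np.round(s['force'],2))
c=snap('top',sys.argv[1]);P=cloud(c,T(c))
a=np.radians(17.5);R=np.array([[np.cos(a),np.sin(a)],[-np.sin(a),np.cos(a)]])
Q=P.copy();Q[...,:2]=(P[...,:2]-[.465,.3285])@R.T
hsv=cv2.cvtColor(c['frame'],cv2.COLOR_RGB2HSV)
o=(hsv[...,1]>90)&(hsv[...,0]<25)&(Q[...,2]>.1)
for sg in(-1,1):
  m=o&(sg*Q[...,0]>.0)&(abs(Q[...,1])<.1);q=Q[m];q[:,0]*=sg
  if len(q)>20:
    print(sg,len(q),'x range',np.nanpercentile(q[:,0],[2,98]).round(3),'z',np.nanpercentile(q[:,2],[2,98]).round(3))
    f=np.polyfit(q[:,0],q[:,2],1);an=np.degrees(np.arctan(f[0]));print('angle rad',np.radians(180-an if an>0 else -an))
E
python3 flap.py t1.png
```

```text
4.4 [0.3559 0.2947 0.1606] [2.33 0.66 2.15]
-1 504 x range [0.078 0.138] z [0.101 0.251]
angle rad 3.0747521701861658
1 1258 x range [0.032 0.084] z [0.102 0.153]
angle rad 0.7763131167537071
```

Call:
{"method": "play_rows", "body": {"commands": [[[0.04, 0.012, 0.0], [0, 0, 0]], [[0.09, 0.028, 0], [0, 0, 0]], [[0.12, 0.037, 0], [0, 0, 0]], [[0.14, 0.044, 0], [0, 0, 0]], [[0.16, 0.05, 0], [0, 0, 0]], [[0.18, 0.056, 0], [0, 0, 0]], [[0.2, 0.062, 0], [0, 0, 0]], [[0.21, 0.066, 0], [0, 0, 0]], [[0.22, 0.069, 0], [0, 0, 0]], [[0.22, 0.069, 0], [0, 0, 0]]]}}

```text
time_s: 5.7
position: [0.5732, 0.3629, 0.1594]
tcp_rot: [[0.296, -0.005, 0.955], [-0.955, -0.002, 0.296], [0.0, -1.0, -0.005]]
force: [-3.7, -1.1, 1.5]
opening: 0.004
```

```bash
python3 flap.py t2.png
```

```text
5.7 [0.5732 0.3629 0.1594] [-3.71 -1.09  1.52]
-1 1673 x range [0.084 0.138] z [0.101 0.151]
angle rad 0.09028418511240761
1 775 x range [0.078 0.138] z [0.101 0.246]
angle rad 0.13999804564540358
```

Call:
{"method": "play_rows", "body": {"commands": [[[-0.02, -0.006, 0.03], [0, 0, 0]], [[-0.04, -0.02, 0.08], [0, 0, 0]], [[-0.07, -0.04, 0.13], [0, 0, 0]], [[-0.1, -0.06, 0.17], [0, 0, 0]], [[-0.12, -0.07, 0.19], [0, 0, 0]], [[-0.12, -0.07, 0.19], [0, 0, 0]], [[-0.12, -0.07, 0.19], [0, 0, 0]]], "gripper": 0.066}}

```text
time_s: 6.62
position: [0.4554, 0.2935, 0.3498]
tcp_rot: [[0.296, 0.001, 0.955], [-0.955, 0.0, 0.296], [-0.0, -1.0, 0.001]]
force: [-0.3, -0.2, -0.7]
opening: 0.705
```

```bash
cat > jars.py <<'E'
from h import *
import sys
s=read_state();print(s['time_s'],np.round(s['position'],4),np.round(s['force'],2),s['opening'])
c=snap('wrist',sys.argv[1]);P=cloud(c,T(c,s))
a=np.radians(17.5);R=np.array([[np.cos(a),np.sin(a)],[-np.sin(a),np.cos(a)]]);C=np.array([.465,.3285])
Q=P.copy();Q[...,:2]=(P[...,:2]-C)@R.T
h,sa,v=cv2.split(cv2.cvtColor(c['frame'],cv2.COLOR_RGB2HSV));z=Q[...,2]
m=((sa<70)&(z>.08)&(z<.1)&(abs(Q[...,0])<.078)&(abs(Q[...,1])<.1)).astype(np.uint8)
n,l,st,_=cv2.connectedComponentsWithStats(m)
for i in range(1,n):
  if st[i,4]>80:
    (x,y),r=cv2.minEnclosingCircle(Q[l==i][:,:2].astype(np.float32))
    print(st[i],'carton',np.round([x,y,r],4),'world',np.round(C+R.T@np.array([x,y]),4),np.nanmedian(z[l==i]).round(4))
o=(sa>70)&(h<25)&(z>.105)
for sg in(-1,1):
  q=Q[o&(sg*Q[...,0]>.07)&(sg*Q[...,0]<.15)&(abs(Q[...,1])<.09)];print('flap',sg,len(q),np.nanpercentile(sg*q[:,0],[1,99]).round(4),np.nanpercentile(q[:,2],[1,99]).round(4))
E
python3 jars.py w1.png
```

```text
6.625 [0.4554 0.2935 0.3498] [-0.31 -0.2  -0.66] 0.7045038091847371
[ 192  106   41   41 1299] carton [0.0304 0.039  0.021 ] world [0.4822 0.3748] 0.0889
[ 270  158   39   39 1162] carton [-0.0241 -0.0416  0.0209] world [0.4545 0.2816] 0.0888
[ 197  165   38   39 1165] carton [-0.0317  0.0381  0.021 ] world [0.4233 0.3553] 0.0889
flap -1 7273 [0.09   0.1315] [0.1053 0.1429]
flap 1 12500 [0.0927 0.135 ] [0.1055 0.1448]
```

View pics/w1.png

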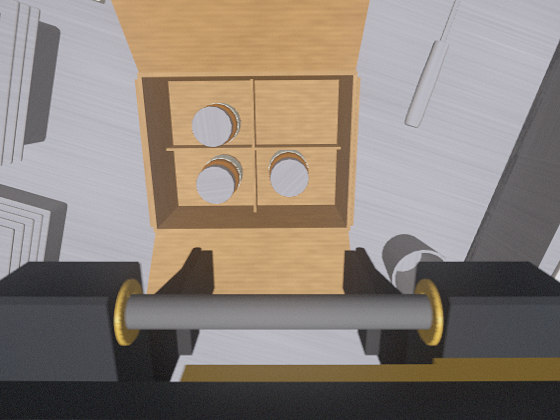

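Call:
{"method": "play_rows", "body": {"commands": [[[-0.001, -0.012, -0.05], [0, 0, 0]], [[-0.001, -0.012, -0.1], [0, 0, 0]], [[-0.001, -0.012, -0.15], [0, 0, 0]], [[-0.001, -0.012, -0.19], [0, 0, 0]], [[-0.001, -0.012, -0.22], [0, 0, 0]], [[-0.001, -0.012, -0.25], [0, 0, 0]], [[-0.001, -0.012, -0.27], [0, 0, 0]], [[-0.001, -0.012, -0.276], [0, 0, 0]], [[-0.001, -0.012, -0.276], [0, 0, 0]]]}}

```text
time_s: 7.8
position: [0.4538, 0.2813, 0.0732]
tcp_rot: [[0.296, -0.001, 0.955], [-0.955, -0.0, 0.296], [0.0, -1.0, -0.001]]
force: [0.4, -0.2, 0.3]
opening: 0.759
```

Call:
{"method": "play_rows", "body": {"commands": [[[0, 0, 0], [0, 0, 0]], [[0, 0, 0], [0, 0, 0]], [[0, 0, 0], [0, 0, 0]], [[0, 0, 0], [0, 0, 0]], [[0, 0, 0], [0, 0, 0]], [[0, 0, 0.01], [0, 0, 0]], [[0, 0, 0.03], [0, 0, 0]], [[0, 0, 0.06], [0, 0, 0]]], "gripper": 0.03}}

```text
time_s: 8.8
position: [0.4525, 0.2811, 0.1339]
tcp_rot: [[0.296, -0.003, 0.955], [-0.955, -0.001, 0.296], [-0.0, -1.0, -0.004]]
force: [0.4, 0.3, -1.2]
opening: 0.509
```

Call:
{"method": "play_rows", "body": {"commands": [[[0, 0, 0.05], [0, 0, 0]], [[0, 0, 0.1], [0, 0, 0]], [[0.01, -0.02, 0.15], [0, 0, 0]], [[0.03, -0.07, 0.19], [0, 0, -0.05]], [[0.05, -0.12, 0.21], [0, 0, -0.1]], [[0.07, -0.17, 0.226], [0, 0, -0.15]], [[0.09, -0.22, 0.226], [0, 0, -0.2]], [[0.1, -0.27, 0.226], [0, 0, -0.24]], [[0.107, -0.32, 0.226], [0, 0, -0.27]], [[0.107, -0.37, 0.226], [0, 0, -0.27]]]}}

```text
time_s: 10.05
position: [0.5604, -0.0899, 0.3596]
tcp_rot: [[0.031, -0.001, 1.0], [-1.0, 0.001, 0.031], [-0.001, -1.0, -0.001]]
force: [-0.4, -0.2, -2.2]
opening: 0.515
```

Call:
{"method": "play_rows", "body": {"commands": [[[0.0, -0.02, 0], [0, 0, 0]], [[0.0, -0.04, 0], [0, 0, 0]], [[0, -0.04, 0], [0, 0, 0]], [[0, -0.04, 0], [0, 0, 0]]]}}

```text
time_s: 10.55
position: [0.5606, -0.1274, 0.3601]
tcp_rot: [[0.032, -0.0, 0.999], [-0.999, 0.001, 0.032], [-0.001, -1.0, -0.0]]
force: [0.6, 0.8, -2.5]
opening: 0.515
```

```bash
python3 - <<'E'
from h import *
s=read_state();print(s['time_s'],np.round(s['position'],4),np.round(s['tcp_rot'],3).tolist(),np.round(s['force'],2),s['opening'],np.round(s['joint_positions'],1))
c=snap('wrist','w2.png');M=T(c,s);P=cloud(c,M);np.savez('w2.npz',P=P,I=c['frame'])
z=P[...,2]
# well mouths: deep regions; deck between
w=((z<.1)&(P[...,0]>.56)&(P[...,0]<.7)).astype(np.uint8)
n,l,st,cc=cv2.connectedComponentsWithStats(w)
for i in range(1,n):
  if st[i,4]>2000: q=P[l==i]; print(st[i],cc[i].round(1),np.nanmin(q,0).round(3),np.nanmax(q,0).round(3))
E
```

```text
10.55 [ 0.5606 -0.1274  0.3601] [[0.032, -0.0, 0.999], [-0.999, 0.001, 0.032], [-0.001, -1.0, -0.0]] [ 0.59  0.8  -2.54] 0.5145544281570253 [-24.   20.   80.9   0.1  79.1  64.2]
[    0    35   143   120 15644] [67.7 96. ] [ 0.56   0.053 -0.003] [0.7   0.241 0.022]
[  316    42   112   123 12716] [369.5 102.1] [ 0.572 -0.272  0.013] [ 0.695 -0.161  0.1  ]
[  163    44   113   122 12823] [221.  103.5] [ 0.565 -0.123  0.014] [ 0.688 -0.009  0.1  ]
```

View pics/w2.png

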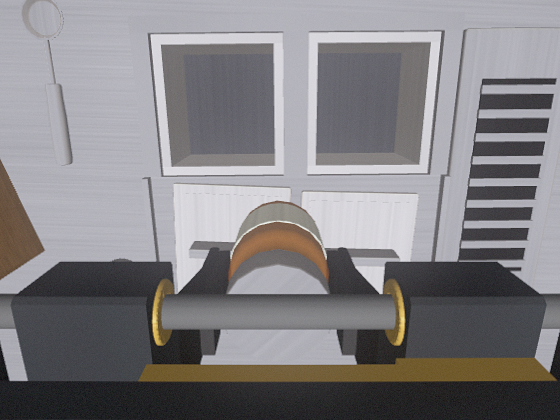

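Call:
{"method": "play_rows", "body": {"commands": [[[0.03, 0.02, -0.03], [0, 0, 0.005]], [[0.065, 0.045, -0.06], [0, 0, 0.005]], [[0.095, 0.0625, -0.09], [0, 0, 0.005]], [[0.095, 0.0625, -0.12], [0, 0, 0.005]], [[0.095, 0.0625, -0.15], [0, 0, 0.005]], [[0.095, 0.0625, -0.18], [0, 0, 0.005]], [[0.095, 0.0625, -0.21], [0, 0, 0.005]], [[0.095, 0.0625, -0.24], [0, 0, 0.005]], [[0.095, 0.0625, -0.265], [0, 0, 0.005]], [[0.095, 0.0625, -0.265], [0, 0, 0.005]]]}}

```text
time_s: 11.85
position: [0.6541, -0.0644, 0.093]
tcp_rot: [[0.037, -0.005, 0.999], [-0.999, 0.002, 0.037], [-0.002, -1.0, -0.005]]
force: [1.0, -0.1, -1.8]
opening: 0.517
```

Call:
{"method": "play_rows", "body": {"commands": [[[0, 0, -0.004], [0, 0, 0]], [[0, 0, -0.007], [0, 0, 0]], [[0, 0, -0.008], [0, 0, 0]], [[0, 0, -0.008], [0, 0, 0]]]}}

```text
time_s: 12.35
position: [0.6562, -0.0663, 0.0879]
tcp_rot: [[0.036, 0.001, 0.999], [-0.999, -0.0, 0.036], [0.0, -1.0, 0.001]]
force: [-1.1, 0.5, -0.3]
opening: 0.514
```

Call:
{"method": "play_rows", "body": {"commands": [[[0, 0, -0.001], [0, 0, 0]], [[0, 0, -0.001], [0, 0, 0]], [[0, 0, -0.001], [0, 0, 0]], [[0, 0, -0.001], [0, 0, 0]], [[0, 0, 0.02], [0, 0, 0]], [[0, 0, 0.06], [0, 0, 0]], [[0, 0, 0.11], [0, 0, 0]], [[0, 0, 0.16], [0, 0, 0]], [[-0.01, 0.02, 0.2], [0, 0, 0]]], "gripper": 0.063}}

```text
time_s: 13.48
position: [0.6467, -0.0474, 0.2895]
tcp_rot: [[0.034, 0.003, 0.999], [-0.999, -0.001, 0.034], [0.001, -1.0, 0.003]]
force: [0.5, -0.0, -0.1]
opening: 0.726
```

```bash
cat > wells.py <<'E'
from h import *
import sys
s=read_state();print(s['time_s'],np.round(s['position'],4),np.round(s['force'],2),s['opening'])
c=snap('top',sys.argv[1]);P=cloud(c,T(c));z=P[...,2]
for nm,cx,cy in(('L',.6265,-.066),('R',.6335,-.2165)):
  m=(abs(P[...,0]-cx)<.057)&(abs(P[...,1]-cy)<.052)&(z>.09)&(z<.112)
  n,l,st,_=cv2.connectedComponentsWithStats(m.astype(np.uint8))
  for i in range(1,n):
    if st[i,4]>30: q=P[l==i];(x,y),r=cv2.minEnclosingCircle(q[:,:2].astype(np.float32));print(nm,st[i],np.round([x,y,r,np.nanmedian(q[:,2])],4))
  m=(abs(P[...,0]-cx+.145)<.09)&(abs(P[...,1]-cy)<.075)&(z>.138)&(z<.16)
  if m.sum()>20: print(nm,'handle',cv2.minAreaRect(P[m][:,:2].astype(np.float32)))
E
python3 wells.py t3.png
```

```text
13.475 [ 0.6467 -0.0474  0.2895] [ 0.54 -0.02 -0.08] 0.7262657042461613
L [265 163   8  11  62] [ 0.6513 -0.0555  0.0147  0.1016]
L handle ((0.4863761067390442, -0.07884703576564789), (0.010327519848942757, 0.07754836231470108), 1.6128077507019043)
R [350 155   3  25  33] [ 0.659  -0.2668  0.0306  0.1017]
R handle ((0.48266223073005676, -0.20923644304275513), (0.010123511776328087, 0.07622383534908295), 1.0390987396240234)
```

Call:
{"method": "play_rows", "body": {"commands": [[[-0.02, 0.04, 0.03], [0, 0, 0.03]], [[-0.045, 0.085, 0.05], [0, 0, 0.06]], [[-0.07, 0.13, 0.05], [0, 0, 0.1]], [[-0.1, 0.18, 0.05], [0, 0, 0.14]], [[-0.125, 0.225, 0.05], [0, 0, 0.18]], [[-0.15, 0.27, 0.05], [0, 0, 0.22]], [[-0.175, 0.315, 0.05], [0, 0, 0.25]], [[-0.2, 0.36, 0.02], [0, 0, 0.268]], [[-0.223, 0.4025, -0.02], [0, 0, 0.268]], [[-0.223, 0.4025, -0.07], [0, 0, 0.268]]], "gripper": 0.066}}

```text
time_s: 14.78
position: [0.4213, 0.3595, 0.2169]
tcp_rot: [[0.304, 0.003, 0.953], [-0.953, 0.002, 0.304], [-0.001, -1.0, 0.003]]
force: [0.6, 0.3, -0.5]
opening: 0.757
```

Call:
{"method": "play_rows", "body": {"commands": [[[0, 0, -0.03], [0, 0, 0]], [[0, 0, -0.07], [0, 0, 0]], [[0, 0, -0.07], [0, 0, 0]]]}}

```text
time_s: 15.15
position: [0.4205, 0.3551, 0.1444]
tcp_rot: [[0.299, -0.007, 0.954], [-0.954, -0.004, 0.299], [0.002, -1.0, -0.008]]
force: [0.5, 0.0, -0.7]
opening: 0.759
```

Call:
{"method": "play_rows", "body": {"commands": [[[0.001, 0, -0.03], [0, 0, 0]], [[0.001, 0, -0.055], [0, 0, 0]], [[0.001, 0, -0.07], [0, 0, 0]], [[0.001, 0, -0.071], [0, 0, 0]], [[0.001, 0, -0.071], [0, 0, 0]]]}}

```text
time_s: 15.78
position: [0.4245, 0.3567, 0.0771]
tcp_rot: [[0.299, 0.002, 0.954], [-0.954, 0.001, 0.299], [-0.0, -1.0, 0.002]]
force: [0.3, 0.8, 0.4]
opening: 0.759
```

Call:
{"method": "play_rows", "body": {"commands": [[[0, 0, 0], [0, 0, 0]], [[0, 0, 0], [0, 0, 0]], [[0, 0, 0], [0, 0, 0]], [[0, 0, 0], [0, 0, 0]], [[0, 0, 0], [0, 0, 0]], [[0, 0, 0.01], [0, 0, 0]], [[0, 0, 0.03], [0, 0, 0]], [[0, 0, 0.06], [0, 0, 0]], [[0, 0, 0.11], [0, 0, 0]], [[0, 0, 0.16], [0, 0, 0]]], "gripper": 0.03}}

```text
time_s: 17.02
position: [0.4229, 0.3561, 0.2371]
tcp_rot: [[0.299, -0.002, 0.954], [-0.954, -0.0, 0.299], [-0.0, -1.0, -0.002]]
force: [0.9, 0.9, -1.2]
opening: 0.513
```

Call:
{"method": "play_rows", "body": {"commands": [[[0.01, -0.03, 0.03], [0, 0, -0.02]], [[0.03, -0.075, 0.05], [0, 0, -0.05]], [[0.05, -0.12, 0.06], [0, 0, -0.08]], [[0.07, -0.17, 0.06], [0, 0, -0.12]], [[0.09, -0.22, 0.06], [0, 0, -0.16]], [[0.11, -0.27, 0.06], [0, 0, -0.2]], [[0.13, -0.32, 0.06], [0, 0, -0.24]], [[0.155, -0.37, 0.05], [0, 0, -0.265]], [[0.175, -0.41, 0.03], [0, 0, -0.265]], [[0.175, -0.4235, 0.0], [0, 0, -0.265]]]}}

```text
time_s: 18.27
position: [0.6008, -0.0702, 0.2361]
tcp_rot: [[0.036, 0.004, 0.999], [-0.999, -0.001, 0.036], [0.001, -1.0, 0.004]]
force: [0.1, -0.0, -1.9]
opening: 0.513
```

Call:
{"method": "play_rows", "body": {"commands": [[[0, 0, -0.03], [0, 0, 0]], [[0, 0, -0.06], [0, 0, 0]], [[0, 0, -0.09], [0, 0, 0]], [[0, 0, -0.12], [0, 0, 0]], [[0, 0, -0.135], [0, 0, 0]], [[0, 0, -0.135], [0, 0, 0]]]}}

```text
time_s: 19.02
position: [0.5979, -0.0668, 0.1001]
tcp_rot: [[0.039, -0.003, 0.999], [-0.999, 0.001, 0.039], [-0.001, -1.0, -0.003]]
force: [0.3, 0.8, -1.7]
opening: 0.511
```

Call:
{"method": "play_rows", "body": {"commands": [[[0, 0, -0.005], [0, 0, 0]], [[0, 0, -0.009], [0, 0, 0]], [[0, 0, -0.0095], [0, 0, 0]], [[0, 0, -0.0095], [0, 0, 0]]]}}

```text
time_s: 19.52
position: [0.5989, -0.0672, 0.0919]
tcp_rot: [[0.039, 0.001, 0.999], [-0.999, -0.0, 0.039], [0.0, -1.0, 0.001]]
force: [0.6, -0.7, -3.0]
opening: 0.511
```

Call:
{"method": "play_rows", "body": {"commands": [[[0, 0, -0.001], [0, 0, 0]], [[0, 0, -0.001], [0, 0, 0]], [[0, 0, -0.001], [0, 0, 0]], [[0, 0, -0.001], [0, 0, 0]], [[0, 0, 0.02], [0, 0, 0]], [[0, 0, 0.06], [0, 0, 0]], [[0, 0, 0.11], [0, 0, 0]], [[0, 0, 0.16], [0, 0, 0]], [[-0.01, 0.02, 0.2], [0, 0, 0]], [[-0.02, 0.06, 0.22], [0, 0, 0]]], "gripper": 0.063}}

```text
time_s: 20.78
position: [0.5798, -0.0079, 0.3145]
tcp_rot: [[0.036, 0.005, 0.999], [-0.999, -0.001, 0.036], [0.001, -1.0, 0.005]]
force: [-0.4, 0.1, -0.8]
opening: 0.724
```

Call:
{"method": "play_rows", "body": {"commands": [[[-0.01, 0.04, 0.01], [0, 0, 0.03]], [[-0.02, 0.085, 0.01], [0, 0, 0.06]], [[-0.035, 0.13, 0.01], [0, 0, 0.1]], [[-0.045, 0.18, 0.01], [0, 0, 0.14]], [[-0.06, 0.23, 0.01], [0, 0, 0.18]], [[-0.07, 0.28, 0.01], [0, 0, 0.22]], [[-0.08, 0.33, 0.0], [0, 0, 0.25]], [[-0.0975, 0.37, -0.03], [0, 0, 0.265]], [[-0.0975, 0.3827, -0.08], [0, 0, 0.265]], [[-0.0975, 0.3827, -0.12], [0, 0, 0.265]]], "gripper": 0.066}}

```text
time_s: 22.02
position: [0.4802, 0.3768, 0.19]
tcp_rot: [[0.302, -0.0, 0.953], [-0.953, -0.0, 0.302], [-0.0, -1.0, -0.0]]
force: [0.0, 0.4, 0.5]
opening: 0.756
```

Call:
{"method": "play_rows", "body": {"commands": [[[0, 0, -0.03], [0, 0, 0]], [[0, 0, -0.05], [0, 0, 0]], [[0, 0, -0.05], [0, 0, 0]]]}}

```text
time_s: 22.4
position: [0.48, 0.3749, 0.1399]
tcp_rot: [[0.299, -0.004, 0.954], [-0.954, -0.002, 0.299], [0.001, -1.0, -0.004]]
force: [-0.1, 0.8, 0.7]
opening: 0.761
```

Call:
{"method": "play_rows", "body": {"commands": [[[0.001, 0, -0.03], [0, 0, 0]], [[0.001, 0, -0.055], [0, 0, 0]], [[0.001, 0, -0.065], [0, 0, 0]], [[0.001, 0, -0.065], [0, 0, 0]], [[0.001, 0, -0.065], [0, 0, 0]]]}}

```text
time_s: 23.02
position: [0.4831, 0.376, 0.0779]
tcp_rot: [[0.299, 0.002, 0.954], [-0.954, 0.001, 0.299], [-0.0, -1.0, 0.002]]
force: [-0.3, -0.5, 0.1]
opening: 0.753
```

Call:
{"method": "play_rows", "body": {"commands": [[[0, 0, 0], [0, 0, 0]], [[0, 0, 0], [0, 0, 0]], [[0, 0, 0], [0, 0, 0]], [[0, 0, 0], [0, 0, 0]], [[0, 0, 0], [0, 0, 0]], [[0, 0, 0.01], [0, 0, 0]], [[0, 0, 0.03], [0, 0, 0]], [[0, 0, 0.06], [0, 0, 0]], [[0, 0, 0.11], [0, 0, 0]], [[0, 0, 0.16], [0, 0, 0]]], "gripper": 0.03}}

```text
time_s: 24.28
position: [0.4814, 0.3754, 0.2376]
tcp_rot: [[0.299, -0.002, 0.954], [-0.954, -0.0, 0.299], [-0.0, -1.0, -0.002]]
force: [-0.1, 0.3, -2.1]
opening: 0.512
```

Call:
{"method": "play_rows", "body": {"commands": [[[0.01, -0.04, 0.03], [0, 0, -0.02]], [[0.025, -0.09, 0.05], [0, 0, -0.05]], [[0.035, -0.14, 0.06], [0, 0, -0.08]], [[0.05, -0.19, 0.06], [0, 0, -0.12]], [[0.06, -0.24, 0.06], [0, 0, -0.16]], [[0.075, -0.29, 0.06], [0, 0, -0.2]], [[0.09, -0.345, 0.06], [0, 0, -0.24]], [[0.1, -0.4, 0.06], [0, 0, -0.265]], [[0.115, -0.455, 0.06], [0, 0, -0.265]], [[0.13, -0.51, 0.06], [0, 0, -0.265]]]}}

```text
time_s: 25.52
position: [0.6121, -0.1357, 0.2965]
tcp_rot: [[0.039, -0.001, 0.999], [-0.999, 0.001, 0.039], [-0.001, -1.0, -0.001]]
force: [1.8, 1.3, -2.0]
opening: 0.509
```

Call:
{"method": "play_rows", "body": {"commands": [[[0.01, -0.04, 0], [0, 0, 0]], [[0.02, -0.075, -0.02], [0, 0, 0]], [[0.022, -0.082, -0.06], [0, 0, 0]], [[0.022, -0.082, -0.1], [0, 0, 0]], [[0.022, -0.082, -0.14], [0, 0, 0]], [[0.022, -0.082, -0.17], [0, 0, 0]], [[0.022, -0.082, -0.19], [0, 0, 0]], [[0.022, -0.082, -0.195], [0, 0, 0]], [[0.022, -0.082, -0.195], [0, 0, 0]]]}}

```text
time_s: 26.65
position: [0.6348, -0.2166, 0.1022]
tcp_rot: [[0.039, 0.001, 0.999], [-0.999, -0.0, 0.039], [0.0, -1.0, 0.001]]
force: [0.4, 0.7, -1.2]
opening: 0.511
```

Call:
{"method": "play_rows", "body": {"commands": [[[0, 0, -0.005], [0, 0, 0]], [[0, 0, -0.01], [0, 0, 0]], [[0, 0, -0.0115], [0, 0, 0]], [[0, 0, -0.0115], [0, 0, 0]]]}}

```text
time_s: 27.15
position: [0.6343, -0.2165, 0.0902]
tcp_rot: [[0.039, 0.0, 0.999], [-0.999, -0.0, 0.039], [0.0, -1.0, 0.0]]
force: [0.5, 0.7, -2.3]
opening: 0.513
```

Call:
{"method": "play_rows", "body": {"commands": [[[0, 0, -0.001], [0, 0, 0]], [[0, 0, -0.001], [0, 0, 0]], [[0, 0, -0.001], [0, 0, 0]], [[0, 0, -0.001], [0, 0, 0]], [[0, 0, 0.02], [0, 0, 0]], [[0, 0, 0.06], [0, 0, 0]], [[-0.02, 0.01, 0.11], [0, 0, 0]], [[-0.04, 0.04, 0.16], [0, 0, 0]], [[-0.06, 0.06, 0.21], [0, 0, 0]], [[-0.08, 0.09, 0.25], [0, 0, 0]]], "gripper": 0.063}}

```text
time_s: 28.4
position: [0.5539, -0.1263, 0.3425]
tcp_rot: [[0.038, 0.002, 0.999], [-0.999, -0.001, 0.038], [0.001, -1.0, 0.002]]
force: [0.5, -0.1, 0.1]
opening: 0.728
```

```bash
cat > wv.py <<'E'
from h import *
import sys
s=read_state();print(s['time_s'],np.round(s['position'],4),np.round(s['tcp_rot'],3)[:,0],np.round(s['force'],2),s['opening'])
c=snap('wrist',sys.argv[1]+'.png');P=cloud(c,T(c,s));z=P[...,2];np.savez(sys.argv[1]+'.npz',P=P,I=c['frame'])
X,Y=P[...,0],P[...,1]
n,l,st,cc=cv2.connectedComponentsWithStats(((z>.092)&(z<.104)&(X>.55)&(X<.72)&(Y<.02)&(Y>-.3)).astype(np.uint8))
for i in range(1,n):
  if st[i,4]>400: q=P[l==i];(x,y),r=cv2.minEnclosingCircle(q[:,:2].astype(np.float32));print('jar',st[i],np.round([x,y,r,np.nanmedian(q[:,2])],4))
n,l,st,cc=cv2.connectedComponentsWithStats(((z>.128)&(z<.155)&(X>.38)&(X<.68)&(Y<.02)&(Y>-.3)).astype(np.uint8))
for i in range(1,n):
  if st[i,4]>150: q=P[l==i];q=q[(q[:,2]>.145-(.008 if np.nanmax(q[:,2])<.146 else 0))];r=cv2.minAreaRect(q[:,:2].astype(np.float32));print('handle',st[i],np.round(cv2.boxPoints(r),4).tolist(),np.round(r[0],4),np.nanmedian(q[:,2]).round(4))
E
python3 wv.py w3
```

```text
28.4 [ 0.5539 -0.1263  0.3425] [ 0.038 -0.999  0.001] [ 0.53 -0.13  0.14] 0.7282634904581848
jar [157  33 119 106 609] [ 0.6392 -0.0653  0.0722  0.0981]
jar [ 319   33  120  130 1048] [ 0.6335 -0.2163  0.0798  0.0981]
jar [ 197   45   45   47 1628] [ 0.6562 -0.0659  0.021   0.1018]
jar [ 352   78   45   44 1548] [ 0.6338 -0.2158  0.0211  0.1017]
jar [ 200  110   43   31 1087] [ 0.5981 -0.0676  0.0209  0.1019]
handle [ 165  203   89   18 1385] [[0.5205000042915344, -0.023000000044703484], [0.5217000246047974, -0.10199999809265137], [0.5325000286102295, -0.10189999639987946], [0.5313000082969666, -0.02280000038444996]] [ 0.5265 -0.0624] 0.1488
handle [321 250  26  18 416] [[0.4778999984264374, -0.17170000076293945], [0.4788999855518341, -0.19349999725818634], [0.4887999892234802, -0.1931000053882599], [0.4878999888896942, -0.1712999939918518]] [ 0.4834 -0.1824] 0.1487
handle [369 251  38  19 525] [[0.47859999537467957, -0.25040000677108765], [0.4887000024318695, -0.25060001015663147], [0.489300012588501, -0.219200000166893], [0.47909998893737793, -0.21899999678134918]] [ 0.4839 -0.2348] 0.1487
```

View pics/w3.png

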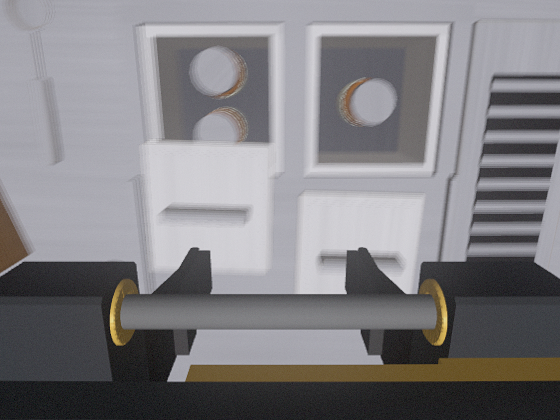

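Call:
{"method": "play_rows", "body": {"commands": [[[0, 0.01, 0], [0, 0, 0.172]], [[-0.005, 0.02, 0], [0, 0, 0.344]], [[-0.01, 0.03, 0], [0, 0, 0.516]], [[-0.015, 0.04, 0], [0, 0, 0.688]], [[-0.02, 0.05, 0], [0, 0, 0.86]], [[-0.025, 0.06, -0.02], [0, 0, 1.032]], [[-0.0275, 0.064, -0.04], [0, 0, 1.204]], [[-0.0275, 0.064, -0.07], [0, 0, 1.376]], [[-0.0275, 0.064, -0.09], [0, 0, 1.548]], [[-0.0275, 0.064, -0.09], [0, 0, 1.548]]], "gripper": 0.05}}

```text
time_s: 29.7
position: [0.5256, -0.0621, 0.2486]
tcp_rot: [[1.0, -0.004, -0.014], [0.014, 0.001, 1.0], [-0.004, -1.0, 0.001]]
force: [-0.2, -0.5, 0.2]
opening: 0.576
```

Call:
{"method": "play_rows", "body": {"commands": [[[0, 0, -0.03], [0, 0, 0]], [[0, 0, -0.05], [0, 0, 0]], [[0, 0, -0.06], [0, 0, 0]], [[0, 0, -0.06], [0, 0, 0]]]}}

```text
time_s: 30.2
position: [0.527, -0.0626, 0.1903]
tcp_rot: [[1.0, 0.0, -0.015], [0.015, -0.0, 1.0], [0.0, -1.0, -0.0]]
force: [-0.4, 0.4, -0.0]
opening: 0.576
```

```bash
python3 wv.py w4; python3 - <<'E'
from h import *
s=read_state();print(np.round(s['joint_positions'],1),np.round(s['tcp_rot'],3).tolist())
E
```

```text
30.2 [ 0.527  -0.0626  0.1903] [1.    0.015 0.   ] [-0.39  0.38 -0.01] 0.5761642329408548
jar [ 513  147   32  126 1498] [ 0.6858 -0.0507  0.0408  0.0985]
jar [ 441  199   73   63 3525] [ 0.656  -0.0659  0.0215  0.1015]
jar [ 386  200   36   65 1592] [ 0.601  -0.0671  0.0205  0.1017]
handle [ 267  171   21  123 2420] [[0.5214999914169312, -0.022099999710917473], [0.5220999717712402, -0.08399999886751175], [0.5321000218391418, -0.08389999717473984], [0.531499981880188, -0.02199999988079071]] [ 0.5268 -0.053 ] 0.1486
[-18.8  27.5  98.9   0.   53.5 -19.7] [[1.0, 0.001, -0.015], [0.015, -0.0, 1.0], [0.001, -1.0, -0.0]]
```

Call:
{"method": "play_rows", "body": {"commands": [[[0, 0, -0.02], [0, 0, 0]], [[0, 0, -0.035], [0, 0, 0]], [[0, 0, -0.039], [0, 0, 0]], [[0, 0, -0.039], [0, 0, 0]], [[0, 0, -0.039], [0, 0, 0]]]}}

```text
time_s: 30.88
position: [0.5272, -0.0626, 0.1516]
tcp_rot: [[1.0, 0.001, -0.016], [0.016, -0.0, 1.0], [0.001, -1.0, -0.0]]
force: [-0.2, -0.4, 0.4]
opening: 0.576
```

Call:
{"method": "play_rows", "body": {"commands": [[[0, 0, 0], [0, 0, 0]], [[0, 0, 0], [0, 0, 0]], [[0, 0, 0], [0, 0, 0]], [[0, 0, 0], [0, 0, 0]], [[0, 0, 0], [0, 0, 0]], [[0, 0, 0], [0, 0, 0]], [[0, 0, 0], [0, 0, 0]]], "gripper": 0.0}}

```text
time_s: 31.75
position: [0.5266, -0.0625, 0.1511]
tcp_rot: [[1.0, -0.0, -0.016], [0.016, 0.0, 1.0], [-0.0, -1.0, 0.0]]
force: [-1.2, -0.8, 2.0]
opening: 0.113
```

Call:
{"method": "play_rows", "body": {"commands": [[[0.005, 0, -0.001], [0, 0, 0]], [[0.015, -0.0005, -0.001], [0, 0, 0.004]], [[0.026, -0.001, -0.001], [0, 0, 0.008]], [[0.037, -0.0015, -0.001], [0, 0, 0.012]], [[0.048, -0.002, -0.001], [0, 0, 0.016]], [[0.059, -0.0025, -0.001], [0, 0, 0.02]], [[0.07, -0.003, -0.001], [0, 0, 0.022]], [[0.08, -0.003, -0.001], [0, 0, 0.022]], [[0.085, -0.0035, -0.001], [0, 0, 0.022]], [[0.085, -0.0035, -0.001], [0, 0, 0.022]]]}}

```text
time_s: 33.0
position: [0.6096, -0.0656, 0.1502]
tcp_rot: [[0.999, -0.006, -0.038], [0.038, 0.001, 0.999], [-0.006, -1.0, 0.001]]
force: [-2.7, 0.5, 6.2]
opening: 0.115
```

Call:
{"method": "play_rows", "body": {"commands": [[[0.006, 0, 0], [0, 0, 0]], [[0.011, 0, 0], [0, 0, 0]], [[0.0145, 0, 0], [0, 0, 0]], [[0.0145, 0, 0], [0, 0, 0]], [[0.0145, 0, 0], [0, 0, 0]]]}}

```text
time_s: 33.62
position: [0.6269, -0.066, 0.1495]
tcp_rot: [[0.999, 0.001, -0.038], [0.038, 0.0, 0.999], [0.001, -1.0, 0.0]]
force: [-0.3, 0.2, -3.0]
opening: 0.11
```

```bash
cat > cov.py <<'E'
from h import *
import sys
s=read_state();print(s['time_s'],np.round(s['position'],4),np.round(s['tcp_rot'],3)[:,0],np.round(s['force'],2),s['opening'])
c=snap('wrist',sys.argv[1]+'.png');P=cloud(c,T(c,s));np.savez(sys.argv[1]+'.npz',P=P)
E
python3 cov.py w5
```

```text
33.625 [ 0.6269 -0.066   0.1495] [0.999 0.038 0.001] [-0.34  0.22 -3.01] 0.11021997111213891
```

View pics/w5.png

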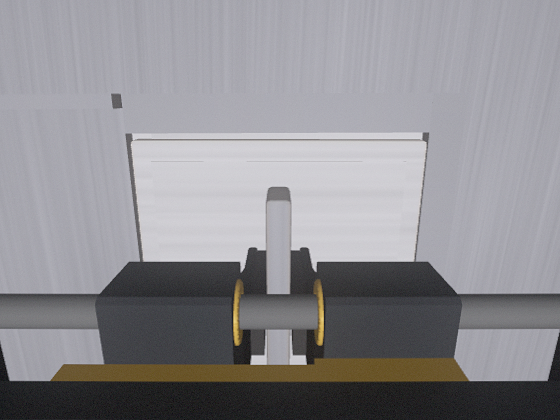

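Call:
{"method": "play_rows", "body": {"commands": [[[0, 0, -0.002], [0, 0, 0]], [[0, 0, -0.004], [0, 0, 0]], [[0, 0, -0.006], [0, 0, 0]], [[0, 0, -0.0075], [0, 0, 0]], [[0, 0, -0.0075], [0, 0, 0]], [[0, 0, -0.0075], [0, 0, 0]]]}}

```text
time_s: 34.42
position: [0.6262, -0.066, 0.1431]
tcp_rot: [[0.999, 0.0, -0.038], [0.038, -0.0, 0.999], [0.0, -1.0, -0.0]]
force: [-1.4, 0.1, 2.3]
opening: 0.113
```

Call:
{"method": "play_rows", "body": {"commands": [[[0, 0, 0], [0, 0, 0]], [[0, 0, 0], [0, 0, 0]], [[0, 0, 0], [0, 0, 0]], [[0, 0, 0.01], [0, 0, 0]], [[0, 0, 0.04], [0, 0, 0]], [[-0.03, -0.03, 0.08], [0, 0, 0]], [[-0.07, -0.07, 0.1], [0, 0, 0]], [[-0.11, -0.11, 0.1], [0, 0, -0.02]], [[-0.142, -0.144, 0.08], [0, 0, -0.02]], [[-0.142, -0.144, 0.06], [0, 0, -0.02]]], "gripper": 0.05}}

```text
time_s: 35.67
position: [0.4827, -0.2125, 0.2035]
tcp_rot: [[1.0, 0.001, -0.014], [0.014, -0.002, 1.0], [0.001, -1.0, -0.002]]
force: [1.3, 0.1, -0.3]
opening: 0.571
```

Call:
{"method": "play_rows", "body": {"commands": [[[0, 0, 0], [0, 0, 0]], [[0, 0, 0], [0, 0, 0]]]}}

```text
time_s: 35.92
position: [0.4851, -0.2101, 0.2035]
tcp_rot: [[1.0, 0.001, -0.019], [0.019, -0.001, 1.0], [0.001, -1.0, -0.001]]
force: [0.0, 0.6, 0.0]
opening: 0.578
```

```bash
python3 wv.py w6; python3 - <<'E'
from h import *
P=np.load('w6.npz')['P'];z=P[...,2]
m=(abs(z-.1225)<.006)&(abs(P[...,1]+.21)<.07)&(P[...,0]>.4)&(P[...,0]<.56)
c=snap('top','t4.png');Q=cloud(c,T(c));X,Y,Z=Q[...,0],Q[...,1],Q[...,2]
m=(abs(X-.6265)<.05)&(abs(Y+.066)<.05)
print('left cover plate z',np.nanpercentile(Z[m],[5,25,50,75,95,99]).round(4))
for a,b in((.0,-.045),(-.05,0),(.05,0),(.04,.045),(-.04,.045)):
  k=(abs(X-.6265-a)<.01)&(abs(Y+.066-b)<.008);print(a,b,np.nanmedian(Z[k]).round(4),k.sum())
m=(abs(X-.6265)<.03)&(abs(Y+.066)<.06)&(Z>.13)&(Z<.15)
print(cv2.minAreaRect(Q[m][:,:2].astype(np.float32)) if m.sum()>10 else m.sum())
E
```

```text
35.925 [ 0.4851 -0.2101  0.2035] [1.    0.019 0.001] [0.04 0.56 0.01] 0.5780421062889751
jar [ 460  200   68   61 3178] [ 0.6333 -0.2163  0.0215  0.1015]
handle [545   0  15  51 587] [[0.619700014591217, -0.09309999644756317], [0.6225000023841858, -0.10580000281333923], [0.6247000098228455, -0.10530000180006027], [0.6219000220298767, -0.09260000288486481]] [ 0.6222 -0.0992] 0.1377
handle [ 265  169   20  125 2252] [[0.4781999886035919, -0.17110000550746918], [0.4788999855518341, -0.23899999260902405], [0.48899999260902405, -0.23890000581741333], [0.48820000886917114, -0.17100000381469727]] [ 0.4836 -0.205 ] 0.1486
left cover plate z [0.1116 0.114  0.1158 0.1179 0.1398 0.1437]
0.0 -0.045 0.115 51
-0.05 0 0.1154 47
0.05 0 0.1148 47
0.04 0.045 0.1154 51
-0.04 0.045 0.1157 52
((0.625973105430603, -0.06539612263441086), (0.009862787090241909, 0.07914683222770691), 2.5396103858947754)
```

View pics/w6.png

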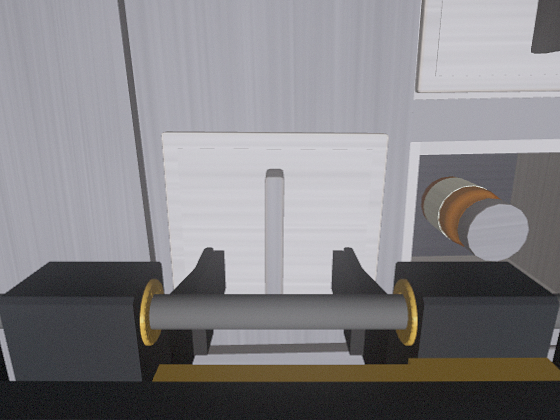

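Call:
{"method": "play_rows", "body": {"commands": [[[-0.0015, -0.001, -0.02], [0, 0, 0]], [[-0.0015, -0.001, -0.04], [0, 0, 0]], [[-0.0015, -0.001, -0.05], [0, 0, 0]], [[-0.0015, -0.001, -0.0525], [0, 0, 0]], [[-0.0015, -0.001, -0.0525], [0, 0, 0]], [[-0.0015, -0.001, -0.0525], [0, 0, 0]]]}}

```text
time_s: 36.78
position: [0.4832, -0.2112, 0.1508]
tcp_rot: [[1.0, 0.001, -0.018], [0.018, -0.001, 1.0], [0.001, -1.0, -0.001]]
force: [0.9, -0.2, 0.1]
opening: 0.57
```

Call:
{"method": "play_rows", "body": {"commands": [[[0, 0, 0], [0, 0, 0]], [[0, 0, 0], [0, 0, 0]], [[0, 0, 0], [0, 0, 0]], [[0, 0, 0], [0, 0, 0]], [[0, 0, 0], [0, 0, 0]], [[0, 0, 0], [0, 0, 0]], [[0, 0, 0], [0, 0, 0]]], "gripper": 0.0}}

```text
time_s: 37.65
position: [0.4828, -0.211, 0.1501]
tcp_rot: [[1.0, 0.0, -0.018], [0.018, -0.0, 1.0], [0.0, -1.0, -0.0]]
force: [-0.2, 0.3, 0.0]
opening: 0.111
```

Call:
{"method": "play_rows", "body": {"commands": [[[0.005, 0, -0.001], [0, 0, 0]], [[0.016, -0.0005, -0.001], [0, 0, 0.004]], [[0.028, -0.001, -0.001], [0, 0, 0.008]], [[0.04, -0.0015, -0.001], [0, 0, 0.012]], [[0.052, -0.002, -0.001], [0, 0, 0.016]], [[0.064, -0.0025, -0.001], [0, 0, 0.02]], [[0.076, -0.003, -0.001], [0, 0, 0.02]], [[0.088, -0.0035, -0.001], [0, 0, 0.02]], [[0.1, -0.004, -0.001], [0, 0, 0.02]], [[0.11, -0.0045, -0.001], [0, 0, 0.02]]]}}

```text
time_s: 38.9
position: [0.5899, -0.2151, 0.1496]
tcp_rot: [[0.999, -0.008, -0.039], [0.039, 0.001, 0.999], [-0.008, -1.0, 0.002]]
force: [-7.0, 0.4, 7.7]
opening: 0.108
```

Call:
{"method": "play_rows", "body": {"commands": [[[0.01, -0.0005, 0], [0, 0, 0]], [[0.02, -0.001, 0], [0, 0, 0]], [[0.028, -0.001, 0], [0, 0, 0]], [[0.033, -0.001, 0], [0, 0, 0]], [[0.037, -0.001, 0], [0, 0, 0]], [[0.04, -0.001, 0], [0, 0, 0]], [[0.04, -0.001, 0], [0, 0, 0]], [[0.04, -0.001, 0], [0, 0, 0]]]}}

```text
time_s: 39.9
position: [0.6331, -0.2163, 0.1484]
tcp_rot: [[0.999, 0.001, -0.038], [0.038, 0.0, 0.999], [0.001, -1.0, 0.0]]
force: [0.5, 0.3, -2.2]
opening: 0.11
```

Call:
{"method": "play_rows", "body": {"commands": [[[0, 0, -0.002], [0, 0, 0]], [[0, 0, -0.004], [0, 0, 0]], [[0, 0, -0.006], [0, 0, 0]], [[0, 0, -0.0075], [0, 0, 0]], [[0, 0, -0.0075], [0, 0, 0]], [[0, 0, -0.0075], [0, 0, 0]]]}}

```text
time_s: 40.65
position: [0.6327, -0.2165, 0.1421]
tcp_rot: [[0.999, 0.0, -0.038], [0.038, -0.0, 0.999], [0.0, -1.0, -0.0]]
force: [-1.2, 0.6, 1.4]
opening: 0.115
```

Release, rise and move clear so that the top camera sees everything.

Call:
{"method": "play_rows", "body": {"commands": [[[0, 0, 0], [0, 0, 0]], [[0, 0, 0], [0, 0, 0]], [[0, 0, 0], [0, 0, 0]], [[0, 0, 0.01], [0, 0, 0]], [[0, 0, 0.04], [0, 0, 0]], [[-0.02, -0.03, 0.09], [0, 0, 0]], [[-0.04, -0.08, 0.13], [0, 0, 0]], [[-0.07, -0.13, 0.16], [0, 0, 0]], [[-0.1, -0.18, 0.16], [0, 0, 0]], [[-0.13, -0.22, 0.16], [0, 0, 0]]], "gripper": 0.05}}

```text
time_s: 41.9
position: [0.5019, -0.4389, 0.3037]
tcp_rot: [[0.999, 0.002, -0.038], [0.038, -0.003, 0.999], [0.002, -1.0, -0.003]]
force: [0.6, -0.0, 0.4]
opening: 0.575
```

Call:
{"method": "play_rows", "body": {"commands": [[[-0.04, -0.04, 0], [0, 0, 0]], [[-0.08, -0.07, 0], [0, 0, 0]], [[-0.12, -0.1, 0], [0, 0, 0]], [[-0.16, -0.13, 0], [0, 0, 0]], [[-0.2, -0.15, 0], [0, 0, 0]], [[-0.2, -0.15, 0], [0, 0, 0]]]}}

```text
time_s: 42.65
position: [0.2996, -0.5884, 0.3023]
tcp_rot: [[0.999, -0.0, -0.033], [0.033, -0.001, 0.999], [-0.0, -1.0, -0.001]]
force: [0.3, -0.6, 0.3]
opening: 0.575
```

```bash
python3 flap.py t5.png; python3 - <<'E'
from h import *
c=snap('top','t6.png');Q=cloud(c,T(c));X,Y,Z=Q[...,0],Q[...,1],Q[...,2]
for cx,cy in((.6265,-.066),(.6335,-.2165)):
  print([np.nanmedian(Z[(abs(X-cx-a)<.01)&(abs(Y-cy-b)<.008)]).round(4) for a,b in((0,-.052),(0,.052),(-.05,0),(.05,0),(.05,.045),(-.05,.045),(.05,-.045),(-.05,-.045))])
  m=(abs(X-cx)<.03)&(abs(Y-cy)<.06)&(Z>.13)&(Z<.15);print(cv2.minAreaRect(Q[m][:,:2].astype(np.float32)))
D=np.load('top0.npz');d=np.abs(D['I'].astype(int)-c['frame']).max(2)>50
d[300:]=0
n,l,st,_=cv2.connectedComponentsWithStats(d.astype(np.uint8));print(st[1:][st[1:,4]>25].tolist())
E
```

```text
42.65 [ 0.2996 -0.5884  0.3023] [ 0.34 -0.56  0.27]
-1 1650 x range [0.084 0.138] z [0.101 0.148]
angle rad 2.4213240189107004
1 1910 x range [0.085 0.138] z [0.101 0.148]
angle rad 2.4033178548635403
[np.float64(0.115), np.float64(0.1152), np.float64(0.1151), np.float64(0.1155), np.float64(0.1156), np.float64(0.1145), np.float64(0.115), np.float64(0.1154)]
((0.6256664395332336, -0.06531517207622528), (0.010770950466394424, 0.07920851558446884), 1.3184432983398438)
[np.float64(0.1147), np.float64(0.1141), np.float64(0.1148), np.float64(0.1146), np.float64(0.1148), np.float64(0.1149), np.float64(0.1145), np.float64(0.1144)]
((0.6324412822723389, -0.21556787192821503), (0.010619007982313633, 0.07727573066949844), 2.143665313720703)
[[251, 154, 43, 47, 1893], [310, 154, 43, 46, 1874], [57, 170, 89, 45, 1970], [70, 197, 76, 35, 613], [277, 208, 23, 11, 82], [90, 219, 23, 7, 26], [66, 223, 4, 11, 31], [92, 223, 24, 17, 288], [78, 234, 72, 43, 480], [98, 245, 19, 6, 48], [72, 259, 9, 15, 50], [83, 258, 82, 42, 1656], [500, 274, 43, 26, 877]]
```

View pics/t6.png

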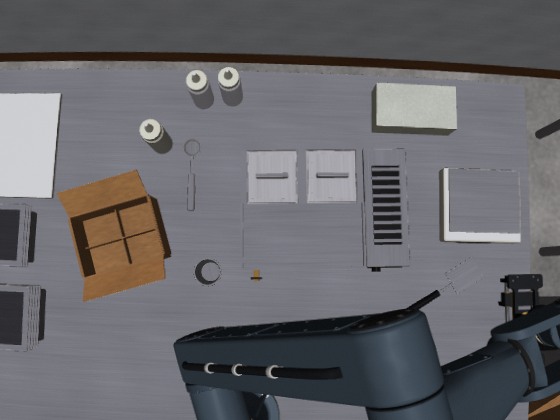

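The picture shows both covers flush over the wells (275,176 and 331,176), the carton empty with both flaps back, and the other things unmoved.

```bash
python3 -c "
from rig import *
print(hand_in())"
```

```text
the job is handed in; nothing more can be done
None
```

The job is handed in, finished at about 43 s of the 210 s allowed. Both flaps are folded back, and all three jars are in the wells. Both wells are closed.

- **Flaps:** both were swept to their stops. The last top view measures 2.42 rad (near) and 2.40 rad (far), against a stop of 2.4.
- **Jars:** three were there; the fourth cell was empty. Two went into the left well and one into the right. Before covering, their caps measured about 0.102 m above the table, as expected for jars standing upright, and the carton now shows empty.
- **Covers:** the left one had been knocked about 4 cm while I was carrying jars, so I measured it again before gripping it. Each cover was gripped by its handle and slid along the deck, pressed lightly down. At the end of its slide each was over its pocket with its weight on the gripper, so I lowered it the last 6–7 mm before letting go. The plates now read 0.114–0.116 m, against a deck height of 0.115 m, so they lie flush.
- **Rest of the table:** the last top view shows no movement of the squeeze bottle, measuring cup or spoon. The arm hides part of the spatula there, though it was never near it.
- **Forces:** the highest reading was about 10 N. No check failed or disagreed.

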